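# Refit the washed hopper and refill the biscuit dispenser

## Task

Lift the washed hopper off the sloping draining rack and lower it over the dispenser's two locating pins, funnel over the well, keeping hold of it until it rests flush on the deck. Then take the scoop and tip all five biscuits through the funnel into the dispenser's tube, and set the empty scoop down flat on the bench. Leave the mug, the clipper, the jar and the shampoo bottle where they are.

Things in the scene. Friction and masses are not known exactly. Their poses are not given: they have to be found in the camera images.
- dispenser: Biscuit dispenser, fixed: white plinth 150 (x) by 215 (y) mm, 35 high, under a level aluminium deck 150 x 215 mm whose top is 115 above the bench. Origin on the bench below the deck's centre, z up, front (catch cup 30 high, out to x = -123) to -x. In the deck two upright pins and a round well; under the well a clear tube, 62 mm inside, floor 37 above the bench.
- dispenser_well (a point): Centre of the well's mouth (62 mm diameter) at deck-top level: (0, 38, 115) mm in the dispenser's frame, same axes.
- pin_a (a point): Tip of one steel locating pin of the dispenser, (-47, -85, 139) mm in its frame: 12 mm diameter, 24 high above the deck, the top 8 mm tapering to 6.
- pin_b (a point): Tip of the other locating pin, (47, 85, 139) mm in the dispenser's frame; same size.
- rack: White sloping draining rack in a grey drip tray 160 (x) by 240 (y) mm, fixed. Origin under its centre, z up. The slope rises 28 degrees (0.49 rad) towards its +x, faces up and to its -x, and passes 50 mm above the origin; a lip 12 mm high along the low edge holds the hopper.
- hopper: Grey plastic lift-off hopper, 0.15 to 0.3 kg. Flange 130 (x) by 200 (y) by 6 mm; origin: centre of its underside, z out of its top. Pin holes of 15 mm at (-47, -85) and (47, 85), throat of 58 mm at (0, 38), funnel above it. Starts lying on the rack's slope, tilted 28 degrees, its -x edge at the lip. Seated: origin at (0, 0, 115) of the dispenser, axes parallel, throat over the well.
- hopper_grip (a point): Middle of the hopper's flat grip tab, to pinch along the hopper's y: (0, -55, 34) mm in its frame, same axes (tilts with it). The tab is 50 along x, 12 thick along y, and rises from 6 to 52 above the underside; the funnel's rim is 29 mm from it.
- hopper_throat (a point): Centre of the hopper's throat at its underside: (0, 38, 0) mm in the hopper's frame.
- hopper_mouth (a point): Centre of the funnel's mouth at rim level: (0, 38, 61) mm in the hopper's frame. Rim 116 mm outside, 108 inside; the funnel narrows to 58 at the plate.
- scoop: Aluminium feed scoop, 0.14 to 0.28 kg, flat underside, open top and nose: 170 long (x), 80 wide (y), walls 55 mm high at the back and 40 at the nose, floor 3 thick. Origin: centre of the underside, nose to +x, z up. From x = 30 the floor ramps up 13 degrees to the nose lip. Starts flat on the bench, nose roughly towards the robot.
- scoop_grip (a point): Middle of the scoop's handle, to pinch along the scoop's y: (-20, 0, 98) mm in its frame, same axes. A black flat-sided bar along x from -85 to 23, 16 thick (y), from 87 to 109 above the underside, on a back post and on a bridge over the scoop at x = 12 to 24.
- scoop_nose (a point): Middle of the nose lip, over which the biscuits leave: (85, 0, 16) mm in the scoop's frame.
- biscuit1: Round brown dog biscuit, ball of 25 mm diameter, 10 g, one of five that lie in the scoop at the start; origin at its centre. They roll out over the nose once it dips 25 to 45 degrees.
- biscuit2: Round brown dog biscuit, ball of 25 mm diameter, 10 g, one of five that lie in the scoop at the start; origin at its centre. They roll out over the nose once it dips 25 to 45 degrees.
- biscuit3: Round brown dog biscuit, ball of 25 mm diameter, 10 g, one of five that lie in the scoop at the start; origin at its centre. They roll out over the nose once it dips 25 to 45 degrees.
- biscuit4: Round brown dog biscuit, ball of 25 mm diameter, 10 g, one of five that lie in the scoop at the start; origin at its centre. They roll out over the nose once it dips 25 to 45 degrees.
- biscuit5: Round brown dog biscuit, ball of 25 mm diameter, 10 g, one of five that lie in the scoop at the start; origin at its centre. They roll out over the nose once it dips 25 to 45 degrees.
- mug: White ceramic mug, 82 wide, 92 high, handle on its +y side, standing between the robot and the dispenser; origin under its centre (mm). Not part of the job.
- clipper: Black electric coat clipper, 170 long, lying near the robot; origin under its centre (mm). Not part of the job.
- jar: Closed ceramic jar with wooden lid, 104 wide, 140 high, at the back, right of the dispenser; origin under its centre (mm). Not part of the job.
- shampoo: Amber bottle with black cap, 66 wide, 200 high, further to the right; origin under its centre (mm). Not part of the job.
Things that resemble listed ones, but are neither listed nor needed, are in the scene too. What is shaped like the scoop but red is not meant.

How it is judged:
On the way, in this order (a step that is already met when the one before it is completed fails the run):
1. the hopper is lowered over both pins onto the deck while still held (underside within 6 mm of the deck, throat within 5 mm of the well's centre) (z of hopper in the frame of dispenser between 0.111 and 0.121 m and horizontal distance between hopper_throat and dispenser_well below 0.005 m and contact force between the fingers and hopper above 0.5 N), for 0.05 s.
2. the hopper rests flush on the deck and is let go (z of hopper in the frame of dispenser between 0.111 and 0.118 m and horizontal distance between hopper_throat and dispenser_well below 0.005 m and angle between hopper's own z axis and vertical below 0.03 rad and contact force between the fingers and hopper below 0.1 N), for 0.2 s.
3. all five biscuits are in the tube while the scoop is still in the fingers and the hopper still sits flush (horizontal distance between each of biscuit1, biscuit2, biscuit3, biscuit4, biscuit5 and dispenser_well below 0.035 m and height (world z) of each of biscuit1, biscuit2, biscuit3, biscuit4, biscuit5 below 0.11 m and z of hopper in the frame of dispenser between 0.111 and 0.118 m and horizontal distance between hopper_throat and dispenser_well below 0.005 m and angle between hopper's own z axis and vertical below 0.03 rad and contact force between the fingers and scoop above 0.5 N), for 0.2 s.
At the end, for the whole second after the job is handed in: Hopper flush on the deck (within 3 mm, tilt under 1.7 deg, throat within 5 mm of the well centre), all five biscuits in the tube (within 35 mm of the well axis, centres below 110 mm), scoop at rest flat on the bench (within 6 mm of it, tilt under 3.4 deg) (z of hopper in the frame of dispenser between 0.111 and 0.118 m and horizontal distance between hopper_throat and dispenser_well below 0.005 m and angle between hopper's own z axis and vertical below 0.03 rad and horizontal distance between each of biscuit1, biscuit2, biscuit3, biscuit4, biscuit5 and dispenser_well below 0.035 m and height (world z) of each of biscuit1, biscuit2, biscuit3, biscuit4, biscuit5 below 0.11 m and height (world z) of scoop between -0.004 and 0.006 m and angle between scoop's own z axis and vertical below 0.06 rad and linear speed of each of scoop, hopper below 0.02 m/s); the robot touches nothing.
It fails at once if the mug or the clipper is moved by more than 20 mm (distance of any of mug, clipper from where it was at the start of the episode above 0.02 m).
It fails at once if the jar or the shampoo bottle is moved by more than 20 mm (distance of any of jar, shampoo from where it was at the start of the episode above 0.02 m).
It also fails if it takes over 72 s, if anything falls off the work surface, if the arm or the gripper's body presses on something with over 40 N, if the wrist force passes 120 N, or if a joint passes its speed limit or range.

## Robot

A 6-joint arm with a two-finger parallel gripper is mounted at the origin on the work surface. World frame = base frame: x ahead of the robot, y to its left, z up, the work surface at z = 0. Lengths are in m, angles in rad, forces in N, time in s.
With the tool pointing down it reaches from about 0.2 to 0.875 m from the base axis. Payload 3.4 kg.
Tool frame: the origin (TCP) lies at the very end of the fingers, on their centre line; the grasp point (between the pads) lies 19 mm behind it; z points along the fingers, y is the line along which they close (so a half turn about z gives the same grasp; the last joint's range is limited). The gripper opens to 94 mm and grips with 3 to 60 N. Pads are 16 mm wide; open, the fingers measure 119 mm over their backs; the gripper's body (75 mm by 177 mm) begins 78 mm behind the grasp point.
Start: joints at [0.996, 0.276, 1.505, -0, 1.361, -0.121], TCP at [0.252, 0.517, 0.205] pointing down, gripper open.
Joint ranges: [-2.89, 2.89], [-0.75, 2.08], [0.22, 2.7], [-1.18, 4.32], [0.11, 2.71], [-2.7, 2.7]. Speed limits (rad/s): [2.57, 2.57, 3.14, 3.14, 3.14, 3.14].

## Interface

Orientations are given as a unit quaternion [w, x, y, z].
In Python, from plant import bot gives the robot as it stands.
- The arm moves only by the tool drive_tool, never from a script. Its argument "targets" is a list of rows, each an object with "translation": the shift along the tool's x, y, z in mm, a list of three; "turn": the turn, a rotation vector about the tool's x, y, z in rad, a list of three. A call has exactly 5 rows; each row is the pose to reach, as a shift and turn from the pose commanded when the call began, along the tool's axes at that moment; what a row does not reach only later rows make up. A row lasts 1/8 s, in which the tool goes at most 62.5 mm and 10.7 degrees, less where a joint would pass 70% of its speed; a pose out of reach is approached as far as the arm can. A call with a gripper value outside its range is refused whole. "jaw" is the opening, from -1 (shut) to 1 (fully open), set as the call begins (left out, the last holds). The fingers move at their own pace and stop on an object; "newtons" is the grip in N (left out, the last holds). Time passes only in rows, so rows that repeat a pose let the fingers close, or fill a call up. It gives the time, the measured TCP pose, the force, the opening and the grip force at its end, in the units of the state.
- bot.state(): the state, without advancing time (a new reading comes with each control period).
- bot.get_image(name): name is "scene" or "top"; returns the picture (420x560x3 uint8, red, green, blue); there is no depth.
- bot.get_calibration(name): a dict with "intrinsics" (3x3 intrinsics, pixels), "cam_to_world" (4x4, takes a point from camera to world coordinates). Camera axes: x right, y down, z forward; pixel columns grow to the right and rows downward; lengths in m; the calibration is good to about 2 mm. A picture is of the moment at which its call begins. get_calibration takes no time and is no camera call.
- bot.hand_in(): hands the job in; it is judged then, once.
The state is a dict: "time": time; "joints": joint angles; "qd": joint speeds; "tau": joint torques, N m; "position": TCP position; "eef_rot": TCP orientation; "wrist_force": force on the tool from outside, world axes, zero at the start; "wrist_torque": the same for the moment, N m; "gripper_width": finger opening in m; "finger_force": force on a finger pad.
Only numpy, scipy, OpenCV 4.12 (cv2) and the standard library are available. Lean on these libraries where they do the work, as an engineer would, in place of code of your own. Each camera call takes 0.05 s, during which the arm holds its last target. There are 200 camera calls.

## Working session

There is one attempt and no reset: what is moved stays moved. The work goes in short steps, Python scripts to look and compute and a tool call to move; the robot and the scene stay as the last step left them, time stands still between calls to the robot, and variables do not carry over. Pictures are saved under pics/ and viewed, at most 10 in all, crops included, and the job is handed in when it is done.

Besides the shell and the picture viewer there is one more tool, called after "Emit:" by a JSON object that holds its "method" and its "body", one argument or row to a line. drive_tool: Moves the arm, as the interface text tells. Its arguments: {"type":"object","properties":{"targets":{"type":"array","items":{"type":"object","properties":{"translation":{"type":"array","items":{"type":"number"}},"turn":{"type":"array","items":{"type":"number"}}}}},"jaw":{"type":"number"},"newtons":{"type":"number"}},"required":["targets"]}

```bash
mkdir -p pics; python3 - <<'E'
from plant import bot
import cv2,numpy as np
for n in("scene","top"):
    im=bot.get_image(n); cv2.imwrite(f"pics/{n}0.png",im[...,::-1])
    c=bot.get_calibration(n); print(n,np.round(c["intrinsics"],1).tolist(),np.round(c["cam_to_world"],4).tolist())
s=bot.state();print(s)
E
```

```text
scene [[398.3, 0.0, 277.5], [0.0, 398.3, 202.5], [0.0, 0.0, 1.0]] [[-0.7668, 0.4164, -0.4885, 1.02], [0.6415, 0.5231, -0.561, 0.6396], [0.0219, -0.7436, -0.6683, 0.8254], [0.0, 0.0, 0.0, 1.0]]
top [[477.1, 0.0, 278.2], [0.0, 477.1, 212.7], [0.0, 0.0, 1.0]] [[-0.0281, -0.9983, 0.0508, 0.4493], [-0.9996, 0.0279, -0.005, 0.0316], [0.0036, -0.0509, -0.9987, 1.221], [0.0, 0.0, 0.0, 1.0]]
{'time': 0.1, 'joints': array([ 9.95987968e-01,  2.76526353e-01,  1.50598329e+00,  5.03504177e-06,
        1.36070083e+00, -1.20997368e-01]), 'qd': array([-0.00163329, -0.00157349, -0.00273654,  0.00024653,  0.00142783,
        0.00046545]), 'tau': array([ 1.93453932e-03, -4.05454123e+01, -2.37782139e+01,  7.03473436e-02,
        2.99470418e-02, -4.93702964e-05]), 'position': array([0.25180417, 0.51637618, 0.20470358]), 'eef_rot': array([-2.78093629e-04,  2.24963861e-01,  9.74366772e-01, -7.59608905e-04]), 'wrist_force': array([-0.784872  , -0.26850635,  0.17513273]), 'wrist_torque': array([-0.06493002, -0.01878704,  0.03703084]), 'finger_force': 0.0, 'gripper_width': 0.09374547792102393}
```

View pics/scene0.png

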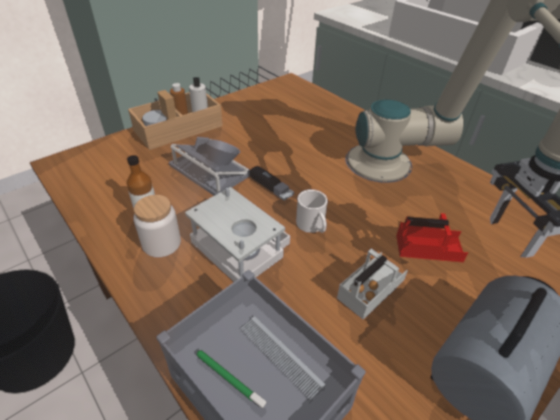

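View pics/top0.png

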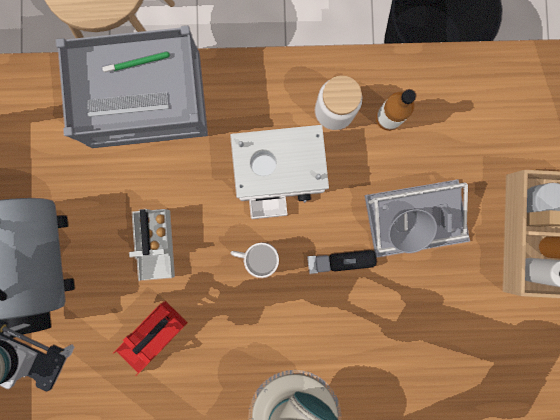

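The scene view shows the dispenser deck at about (235,230), the hopper on the rack at (212,165), the grey scoop with biscuits at (372,283), and a red decoy at (430,240). In the top view the deck is at (280,163), the well at (263,163), the pins at about (241,144) and (318,176), the hopper funnel at (412,230) and the scoop at (153,243).

Candidates for confusion, in top-view pixels:
- **Scoop:** grey scoop (153,243) against the red one (150,337). I choose the grey one with biscuits.
- **Hopper:** the funnel on the rack (412,230) against the wooden caddy (540,230) and the grey crate (133,88). I choose the one on the rack.

Next I check this in close crops.

```bash
python3 - <<'E'
import cv2,numpy as np
t=cv2.imread("pics/top0.png");s=cv2.imread("pics/scene0.png")
def crop(im,x0,y0,x1,y1,k,step=10):
    c=cv2.resize(im[y0:y1,x0:x1],None,fx=k,fy=k,interpolation=cv2.INTER_CUBIC)
    for x in range((x0+step-1)//step*step,x1,step):
        cv2.line(c,((x-x0)*k,0),((x-x0)*k,6 if x%50 else 14),(0,0,255),1)
        if x%20==0: cv2.putText(c,str(x),((x-x0)*k,22),0,.35,(0,0,255),1)
    for y in range((y0+step-1)//step*step,y1,step):
        cv2.line(c,(0,(y-y0)*k),(6 if y%50 else 14,(y-y0)*k),(0,0,255),1)
        if y%20==0: cv2.putText(c,str(y),(8,(y-y0)*k+4),0,.35,(0,0,255),1)
    return c
def put(*cs):
    H=sum(c.shape[0] for c in cs);return H
a=crop(t,225,122,345,222,6); cv2.imwrite("pics/a.png",a)
m=np.zeros((600,800,3),np.uint8)
c1=crop(t,360,175,480,255,4);c2=crop(s,165,130,255,195,4)
c3=crop(t,125,200,185,285,4);c4=crop(s,330,240,415,320,4)
c5=crop(s,180,185,260,260,3)
for c,(x,y) in zip((c1,c2,c3,c4,c5),((0,0),(0,330),(490,0),(370,345),(0,0))):
    if c is c5: continue
    h,w=c.shape[:2];h=min(h,600-y);w=min(w,800-x);m[y:y+h,x:x+w]=c[:h,:w]
cv2.imwrite("pics/b.png",m)
E
```

```text
(no output)
```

View pics/a.png

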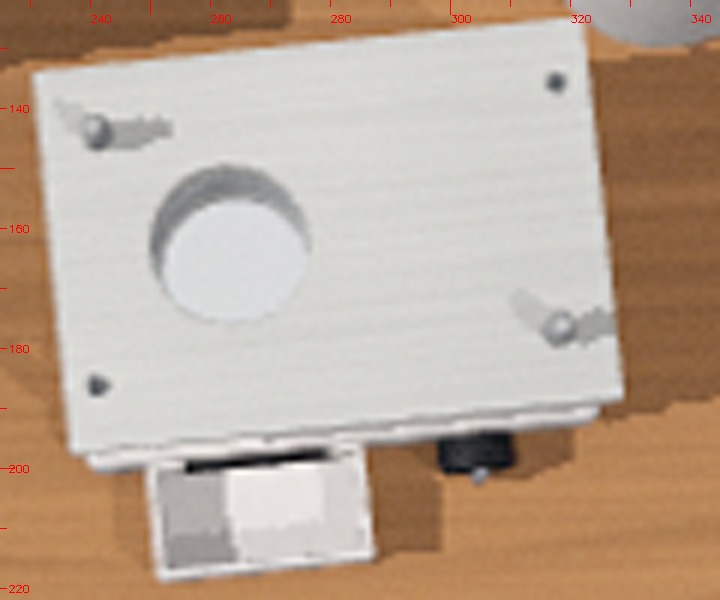

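View pics/b.png

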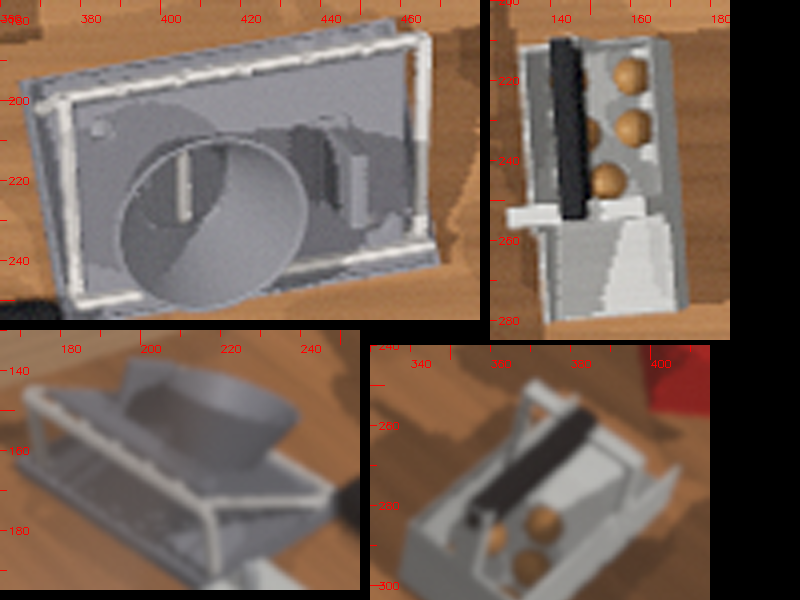

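The crops show the pins at about (240.9,143.3) and (317.9,175.8), and the well centre at about (263,162). The tab's top strip is at about (450,222), the funnel rim centre at (413.5,231), and the black handle runs from (143,209) to (146,254). The choice is confirmed. I need one enlarged scene crop to pair the points.

```bash
python3 - <<'E'
import cv2,numpy as np
s=cv2.imread("pics/scene0.png")
def crop(im,x0,y0,x1,y1,k):
    c=cv2.resize(im[y0:y1,x0:x1],None,fx=k,fy=k,interpolation=cv2.INTER_CUBIC)
    for x in range((x0+9)//10*10,x1,10):
        X=int((x-x0+.5)*k);cv2.line(c,(X,0),(X,6),(0,0,255),1);cv2.putText(c,str(x),(X,16),0,.3,(0,0,255),1)
    for y in range((y0+9)//10*10,y1,10):
        Y=int((y-y0+.5)*k);cv2.line(c,(0,Y),(6,Y),(0,0,255),1);cv2.putText(c,str(y),(8,Y+4),0,.3,(0,0,255),1)
    return c
m=np.zeros((600,800,3),np.uint8)
for c,(x,y) in ((crop(s,165,130,250,195,5),(0,0)),(crop(s,183,183,293,273,3),(0,328)),(crop(s,335,245,415,305,4),(430,0)),(crop(s,200,130,250,160,7),(440,300))):
    h,w=c.shape[:2];h=min(h,600-y);w=min(w,800-x);m[y:y+h,x:x+w]=c[:h,:w]
cv2.imwrite("pics/c.png",m)
open("u.py","w").write('''
from plant import bot
import numpy as np,cv2
def cal(n):
    c=bot.get_calibration(n);return np.array(c["intrinsics"]),np.array(c["cam_to_world"])
def ray(n,p):
    K,T=cal(n);d=T[:3,:3]@np.linalg.solve(K,[p[0],p[1],1.]);return T[:3,3],d/np.linalg.norm(d)
def onz(n,p,z):
    o,d=ray(n,p);return o+d*(z-o[2])/d[2]
def tri(pt,ps):
    o1,d1=ray("top",pt);o2,d2=ray("scene",ps)
    st=np.linalg.lstsq(np.c_[d1,-d2],o2-o1,rcond=None)[0]
    a,b=o1+d1*st[0],o2+d2*st[1];return (a+b)/2,np.linalg.norm(a-b)
def proj(n,X):
    K,T=cal(n);p=K@(T[:3,:3].T@(np.array(X)-T[:3,3]));return p[:2]/p[2]
''')
from u import *
pa=onz("top",(317.9,175.8),.139);pb=onz("top",(240.9,143.3),.139);w=onz("top",(263,162.1),.115)
print(pa,pb,np.linalg.norm(pb-pa),w)
d=pb-pa;yaw=np.arctan2(d[1],d[0])-np.arctan2(170,94);c=(pa+pb)/2
print("disp",c,yaw,"well pred",c[:2]+np.array([-np.sin(yaw),np.cos(yaw)])*.038)
for q in [(230.1,133.8),(321.8,124.4),(328.4,187.8),(236.6,196.9)]:print(onz("top",q,.115))
for X in (pa,pb,w):print("scene px",proj("scene",X))
E
```

```text
[ 0.58603039 -0.06682427  0.139     ] [0.6655847  0.10684225 0.139     ] 0.19102080359434598 [0.62472738 0.05804716 0.115     ]
disp [0.62580754 0.02000899 0.139     ] 0.07554011224151402 well pred [0.62293975 0.05790062]
[0.69349183 0.133225   0.115     ]
[ 0.70985869 -0.08206777  0.115     ]
[ 0.56031555 -0.09254075  0.115     ]
[0.54501866 0.12153662 0.115     ]
scene px [226.89877367 187.60494685]
scene px [241.06193187 238.47755359]
scene px [243.18348085 226.29005574]
```

View pics/c.png

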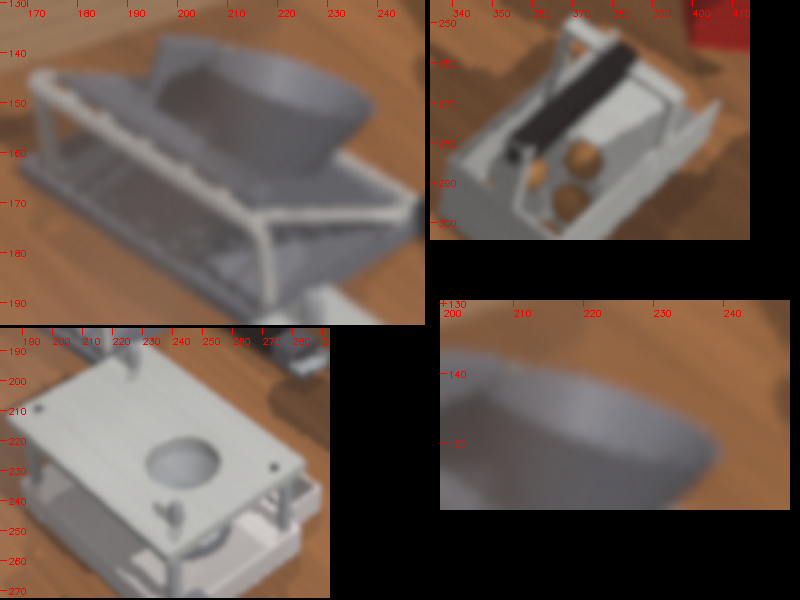

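The scene crop shows the tab's top +x corner at about (197,137), the funnel rim's right extreme at (239,150.6), and the well at (243.3,227), which matches the prediction. The scoop handle bar runs from about (356,284) to (383,258). Next I triangulate.

```bash
python3 - <<'E'
from u import *
r=np.round
print("tabtop +x end",tri((449.1,212.9),(197.5,137.2)))
# handle top mask in both views
for n,(x0,y0,x1,y1) in (("top",(132,205,160,262)),("scene",(345,250,395,292))):
    im=cv2.imread(f"pics/{n}0.png");m=np.zeros(im.shape[:2],np.uint8)
    m[y0:y1,x0:x1]=(im[y0:y1,x0:x1].max(2)<62)*255
    c=max(cv2.findContours(m,0,2)[0],key=cv2.contourArea);print(n,cv2.minAreaRect(c),r(cv2.boxPoints(cv2.minAreaRect(c)),1).tolist())
# red-free: scoop floor outline in top
R=lambda yaw,t:np.array([[np.cos(yaw),-np.sin(yaw),0],[np.sin(yaw),np.cos(yaw),0],[0,0,1]])@np.array([[np.cos(t),0,-np.sin(t)],[0,1,0],[np.sin(t),0,np.cos(t)]])
# hopper tab strip & rim in top at candidate z
for z in(.09,.1,.11):
    print(z,"tab",r(onz("top",(449.1,212.9),z),4),r(onz("top",(451.2,231.0),z),4),"rim",r(onz("top",(413.1,230.5),z),4))
from scipy.optimize import least_squares
obs=[("top",(25,-55,52),(449.1,212.9)),("top",(-25,-55,52),(450.8,231.0)),("top",(0,38,61),(413.1,230.5)),("top",(47,85,6),(384.8,206.3)),("scene",(25,-55,52),(197.5,137.2))]
def f(p):
    return np.concatenate([proj(n,p[:3]+R(p[3],.489)@(np.array(X)/1e3))-q for n,X,q in obs])
s=least_squares(f,[.5,-.32,.06,.13]);p=s.x;print(r(p,4),r(s.fun.reshape(-1,2),1).tolist())
print("grip",r(p[:3]+R(p[3],.489)@[0,-.055,.034],4),"tcp",r(p[:3]+R(p[3],.489)@[0,-.055,.015],4))
th=np.linspace(0,6.28,100);e=np.array([proj("scene",p[:3]+R(p[3],.489)@[.058*np.cos(a),.038+.058*np.sin(a),.061]) for a in th]);print("scene rim right extreme",r(e[e[:,0].argmax()],1))
E
```

```text
tabtop +x end (array([ 0.49401268, -0.37414211,  0.1057989 ]), np.float64(0.0008890322334904491))
top ((144.85279846191406, 231.93910217285156), (44.458160400390625, 7.837175369262695), 85.91438293457031) [[139.39999389648438, 210.0], [147.1999969482422, 209.5], [150.3000030517578, 253.8000030517578], [142.5, 254.39999389648438]]
scene ((371.0000305175781, 269.0000305175781), (7.071067810058594, 35.35533905029297), 45.0) [[356.0, 279.0], [381.0, 254.0], [386.0, 259.0], [361.0, 284.0]]
0.09 tab [ 0.495  -0.3802  0.09  ] [ 0.4519 -0.3832  0.09  ] rim [ 0.4556 -0.2928  0.09  ]
0.1 tab [ 0.4946 -0.3765  0.1   ] [ 0.4519 -0.3795  0.1   ] rim [ 0.4556 -0.2899  0.1   ]
0.11 tab [ 0.4942 -0.3729  0.11  ] [ 0.4519 -0.3758  0.11  ] rim [ 0.4555 -0.2871  0.11  ]
[ 0.4892 -0.3218  0.0476  0.1483] [[0.8, -0.3], [-0.9, 0.3], [-0.5, 0.1], [0.3, 0.4], [-0.8, -0.1]]
grip [ 0.4816 -0.3785  0.0777] tcp [ 0.4904 -0.3772  0.0609]
scene rim right extreme [239.3 151.1]
```

```bash
cat >> u.py <<'E'
from scipy.spatial.transform import Rotation as Ro
def cur():
    s=bot.state();q=s["eef_rot"];return s,np.array(s["position"]),Ro.from_quat([q[1],q[2],q[3],q[0]])
def tool(yaw,tilt=0):   # tool x at world yaw, z down, then leaned by tilt about tool y (tool z swings to +x of yaw)
    return Ro.from_euler("z",yaw)*Ro.from_euler("y",-tilt)*Ro.from_euler("x",np.pi)
def delta(p,Rt,pre=""):
    s,p0,R0=cur();rv=(R0.inv()*Rt).as_rotvec()
    print(pre,"t mm",np.round(R0.inv().apply(np.array(p)-p0)*1e3,1).tolist(),"turn",np.round(rv,3).tolist(),"| dist",round(np.linalg.norm(p-p0)*1e3),"ang",round(np.linalg.norm(rv),2))
E
python3 - <<'E'
from u import *
Rt=tool(.148,.489);print(Rt.as_matrix().round(2).tolist())
delta([.434,-.384,.170],Rt)
E
```

```text
[[0.87, 0.15, 0.46], [0.13, -0.99, 0.07], [0.47, 0.0, -0.88]]
 t mm [-558.5, -729.3, 35.8] turn [-0.618, 0.194, 2.475] | dist 919 ang 2.56
```

Emit:
{"method": "drive_tool", "body": {
  "targets": [
    {"translation":[-37,-49,0],"turn":[-0.04,0.013,0.165]},
    {"translation":[-74,-97,0],"turn":[-0.08,0.026,0.33]},
    {"translation":[-111,-146,0],"turn":[-0.12,0.039,0.495]},
    {"translation":[-148,-194,0],"turn":[-0.16,0.052,0.66]},
    {"translation":[-186,-243,0],"turn":[-0.2,0.065,0.825]}
  ],
  "jaw": -0.23
}}

```text
time: 0.72
position: [0.3125, 0.2152, 0.2054]
eef_rot: [-0.008, 0.596, 0.796, 0.102]
wrist_force: [1.4, -0.3, 0.7]
gripper_width: 0.0474
finger_force: 0.0
```

```bash
python3 - <<'E'
from u import *
print(cur()[0]["joints"].round(2),cur()[0]["gripper_width"],cur()[0]["time"],cur()[1])
delta([.434,-.384,.170],tool(.148,.489))
E
```

```text
[ 0.27 -0.14  1.99  0.15  1.15 -0.06] 0.047414062197911236 0.725 [0.31252445 0.21521701 0.20538634]
 t mm [-607.8, -50.5, -55.9] turn [-0.413, 0.132, 1.647] | dist 612 ang 1.7
```

Emit:
{"method": "drive_tool", "body": {
  "targets": [
    {"translation":[-60,-5,-10],"turn":[-0.043,0.014,0.17]},
    {"translation":[-120,-10,-20],"turn":[-0.086,0.028,0.34]},
    {"translation":[-180,-15,-30],"turn":[-0.129,0.042,0.51]},
    {"translation":[-240,-20,-40],"turn":[-0.172,0.056,0.68]},
    {"translation":[-300,-25,-50],"turn":[-0.215,0.07,0.85]}
  ]
}}

```text
time: 1.35
position: [0.3692, -0.0746, 0.2102]
eef_rot: [-0.014, 0.864, 0.466, 0.192]
wrist_force: [1.7, 0.2, -1.5]
gripper_width: 0.0364
finger_force: 0.0
```

```bash
python3 - <<'E'
from u import *
print(cur()[0]["joints"].round(2),cur()[0]["gripper_width"],cur()[1])
delta([.434,-.384,.170],tool(.148,.489))
E
```

```text
[-0.8  -0.16  2.04  0.41  1.21 -0.36] 0.036402793653775724 [ 0.36916062 -0.07458154  0.21022647]
 t mm [-229.2, 221.4, -5.1] turn [-0.2, 0.062, 0.8] | dist 319 ang 0.83
```

Emit:
{"method": "drive_tool", "body": {
  "targets": [
    {"translation":[-43,41,0],"turn":[-0.04,0.012,0.16]},
    {"translation":[-86,83,-1],"turn":[-0.08,0.025,0.32]},
    {"translation":[-129,125,-3],"turn":[-0.12,0.037,0.48]},
    {"translation":[-172,166,-4],"turn":[-0.16,0.05,0.64]},
    {"translation":[-215,208,-5],"turn":[-0.2,0.062,0.8]}
  ]
}}

```text
time: 1.98
position: [0.4323, -0.3644, 0.1719]
eef_rot: [-0.019, 0.968, 0.072, 0.241]
wrist_force: [0.6, 0.1, 0.5]
gripper_width: 0.0363
finger_force: 0.0
```

```bash
python3 - <<'E'
from u import *
print(cur()[0]["joints"].round(2),cur()[0]["gripper_width"],cur()[1])
delta([.4904+.004,-.3772,.0609],tool(.148,.489))
delta([.4904+.004+.464*-.06,-.3772-.06*.069,.0609+.06*.883],tool(.148,.489))
E
```

```text
[-1.15  0.17  1.85  0.55  1.05  0.01] 0.03628804138457919 [ 0.43227876 -0.36439017  0.1719262 ]
 t mm [0.6, 22.1, 125.9] turn [-0.002, 0.002, 0.001] | dist 128 ang 0.0
 t mm [0.6, 21.9, 66.0] turn [-0.002, 0.002, 0.001] | dist 70 ang 0.0
```

Emit:
{"method": "drive_tool", "body": {
  "targets": [
    {"translation":[-1,11,20],"turn":[0,0,0]},
    {"translation":[-2,22,45],"turn":[0,0,0]},
    {"translation":[-3,22,75],"turn":[0,0,0]},
    {"translation":[-3,22,105],"turn":[0,0,0]},
    {"translation":[-3,22,124],"turn":[0,0,0]}
  ]
}}

```text
time: 2.6
position: [0.4906, -0.3748, 0.0599]
eef_rot: [-0.019, 0.968, 0.075, 0.24]
wrist_force: [0.8, -0.5, -0.3]
gripper_width: 0.0365
finger_force: 0.0
```

```bash
python3 - <<'E'
from u import *
a=bot.get_image("top")[170:270,350:490];b=bot.get_image("scene")[100:220,150:290]
A=cv2.resize(a,None,fx=5,fy=5,interpolation=2)[:300];B=cv2.resize(b,None,fx=2.5,fy=2.5,interpolation=2)
m=np.zeros((600,700,3),np.uint8);m[:300]=A;m[300:,:350]=B;cv2.imwrite("pics/d.png",m[...,::-1])
E
```

```text
(no output)
```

View pics/d.png

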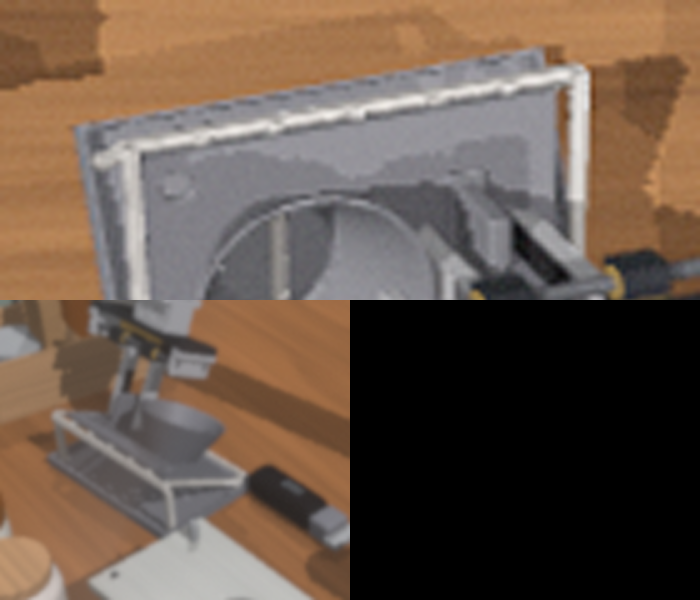

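The picture shows the fingers at crop x≈440 and x≈545, either side of the tab at x≈490, clear of the rim and centred. I close the gripper.

Emit:
{"method": "drive_tool", "body": {
  "targets": [
    {"translation":[0,0,0],"turn":[0,0,0]},
    {"translation":[0,0,0],"turn":[0,0,0]},
    {"translation":[0,0,0],"turn":[0,0,0]},
    {"translation":[0,0,0],"turn":[0,0,0]},
    {"translation":[0,0,0],"turn":[0,0,0]}
  ],
  "jaw": -1,
  "newtons": 40
}}

```text
time: 3.32
position: [0.4906, -0.3762, 0.0627]
eef_rot: [-0.018, 0.967, 0.075, 0.241]
wrist_force: [-4.2, 1.1, 6.3]
gripper_width: 0.0116
finger_force: 40.0
```

Emit:
{"method": "drive_tool", "body": {
  "targets": [
    {"translation":[0,0,-10],"turn":[0,0,0]},
    {"translation":[0,0,-25],"turn":[0,0,0]},
    {"translation":[0,0,-50],"turn":[0,0,0]},
    {"translation":[0,0,-80],"turn":[0,0,0]},
    {"translation":[0,0,-110],"turn":[0,0,0]}
  ]
}}

```text
time: 3.95
position: [0.4385, -0.3835, 0.16]
eef_rot: [-0.018, 0.968, 0.076, 0.24]
wrist_force: [0.7, -0.0, -1.0]
gripper_width: 0.0119
finger_force: 40.0
```

```bash
python3 - <<'E'
from u import *
print(cur()[0]["joints"].round(2))
delta([.56,-.20,.27],tool(.0745,0))
E
```

```text
[-1.15  0.22  1.83  0.55  1.03 -0.01]
 t mm [182.9, -162.2, -28.1] turn [-0.018, -0.486, 0.081] | dist 246 ang 0.49
```

Emit:
{"method": "drive_tool", "body": {
  "targets": [
    {"translation":[30,-30,-15],"turn":[-0.003,-0.08,0.015]},
    {"translation":[65,-60,-28],"turn":[-0.006,-0.18,0.03]},
    {"translation":[105,-95,-32],"turn":[-0.01,-0.29,0.05]},
    {"translation":[145,-130,-30],"turn":[-0.014,-0.39,0.065]},
    {"translation":[183,-162,-28],"turn":[-0.018,-0.486,0.081]}
  ]
}}

```text
time: 4.58
position: [0.5616, -0.1994, 0.2714]
eef_rot: [0.001, 0.999, 0.036, -0.001]
wrist_force: [0.5, -0.8, -2.3]
gripper_width: 0.0118
finger_force: 40.0
```

```bash
python3 - <<'E'
from u import *
print(cur()[0]["joints"].round(2))
delta([.6306,-.0348,.225],tool(.0745,0))
E
```

```text
[-0.46  0.28  1.34 -0.    1.52  1.04]
 t mm [80.8, -159.3, 46.0] turn [0.002, 0.001, -0.002] | dist 184 ang 0.0
```

Emit:
{"method": "drive_tool", "body": {
  "targets": [
    {"translation":[20,-40,8],"turn":[0,0,0]},
    {"translation":[42,-82,20],"turn":[0,0,0]},
    {"translation":[62,-124,35],"turn":[0,0,0]},
    {"translation":[76,-150,43],"turn":[0,0,0]},
    {"translation":[81,-159,46],"turn":[0.002,0.001,-0.002]}
  ]
}}

```text
time: 5.2
position: [0.6302, -0.0347, 0.2231]
eef_rot: [-0.001, 0.999, 0.039, 0.0]
wrist_force: [0.5, -0.5, -1.4]
gripper_width: 0.0119
finger_force: 40.0
```

```bash
cat >> u.py <<'E'
def grid(im,x0,y0,x1,y1,k):
    c=cv2.resize(im[y0:y1,x0:x1,::-1],None,fx=k,fy=k,interpolation=2)
    for x in range((x0+9)//10*10,x1,10):
        X=int((x-x0+.5)*k);cv2.line(c,(X,0),(X,6),(0,0,255),1);cv2.putText(c,str(x),(X,16),0,.3,(0,0,255),1)
    for y in range((y0+9)//10*10,y1,10):
        Y=int((y-y0+.5)*k);cv2.line(c,(0,Y),(6,Y),(0,0,255),1);cv2.putText(c,str(y),(8,Y+4),0,.3,(0,0,255),1)
    return c
def Rz(a):return np.array([[np.cos(a),-np.sin(a),0],[np.sin(a),np.cos(a),0],[0,0,1]])
E
python3 - <<'E'
from u import *
m=np.zeros((600,800,3),np.uint8)
a=grid(bot.get_image("top"),225,110,345,205,4);b=grid(bot.get_image("scene"),180,130,270,260,4)
m[:380,:480]=a;m[:520,480:]=b[:,:320];cv2.imwrite("pics/e.png",m)
p=cur()[1];print(p)
# predicted hopper features, origin from tcp
o=p-Rz(.0745)@[0,-.055,.015]
for n,X in (("hole a",(-47,-85,6)),("hole b",(47,85,6)),("rim",(0,38,61)),("tl",(65,100,6)),("tr",(65,-100,6)),("bl",(-65,100,6)),("br",(-65,-100,6)),("tab",(0,-55,52))):
    W=o+Rz(.0745)@(np.array(X)/1e3);print(n,proj("top",W).round(1),proj("scene",W).round(1))
E
```

```text
[ 0.63028083 -0.03587882  0.22335994]
hole a [322.1 171.4] [224.6 164.4]
hole b [238.1 135.8] [239.4 215.5]
rim [261.4 150.7] [240.9 177.2]
tl [230.2 128.2] [237.5 222.9]
tr [323.5 118.8] [184.4 180.3]
bl [236.2 188.7] [280.3 196.2]
br [330.1 179.1] [226.4 159.1]
tab [307.2 146.9] [215.7 162.3]
```

View pics/e.png

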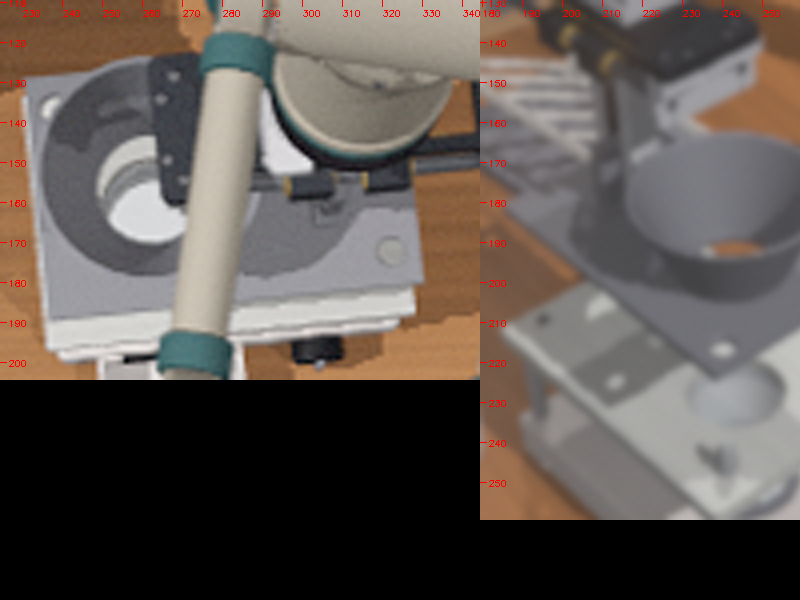

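The hopper is held level. In the top view hole b is at (237,136.3), hole a at (322.3,172) and the flange corners at (230.7,128.8), (235.7,190) and (330.3,180). In the scene view hole b is at (240.3,217). Next I work out the offset to the pins.

```bash
python3 - <<'E'
from u import *
print("hole b",tri((237,136.3),(240.3,217)))
for z in (.208,.212,.216):
    hb=onz("top",(237,136.3),z);ha=onz("top",(322.3,172),z);d=hb-ha
    cs=[onz("top",q,z) for q in ((230.7,128.8),(235.7,190),(330.3,180))]
    print(z,"mid",((ha+hb)/2).round(4),"sep",np.linalg.norm(d).round(4),"yaw",np.arctan2(d[1],d[0])-np.arctan2(170,94),"corner mid",((cs[0]+cs[2])/2).round(4),np.linalg.norm(cs[0]-cs[2]).round(4), "corner yaw",np.arctan2(*(cs[0]-cs[1])[[1,0]]),np.arctan2(-(cs[1]-cs[2])[0],(cs[1]-cs[2])[1]))
# pins at base & tips in scene0: tri
print("pin b tip",tri((240.9,143.3),(241.2,238.2)),"pred",proj("scene",[.6654,.1066,.139]))
E
```

```text
hole b (array([0.66636188, 0.10978773, 0.21148542]), np.float64(9.89166658215723e-05))
0.208 mid [0.6262 0.0199 0.208 ] sep 0.198 yaw 0.07840180252730788 corner mid [0.6257 0.0182 0.208 ] 0.2399 corner yaw 0.05755093582750278 0.07800287555938866
0.212 mid [0.6255 0.02   0.212 ] sep 0.1972 yaw 0.07840180252730766 corner mid [0.625  0.0183 0.212 ] 0.2389 corner yaw 0.05755093582750289 0.07800287555938888
0.216 mid [0.6248 0.02   0.216 ] sep 0.1964 yaw 0.07840180252730833 corner mid [0.6243 0.0183 0.216 ] 0.238 corner yaw 0.057550935827502744 0.07800287555938858
pin b tip (array([0.66532316, 0.10686691, 0.13981063]), np.float64(0.0002552196193888999)) pred [241.06488303 238.38169274]
```

Emit:
{"method": "drive_tool", "body": {
  "targets": [
    {"translation":[0,0,15],"turn":[0,0,0]},
    {"translation":[0.5,0,33],"turn":[0,0,0]},
    {"translation":[0.5,0,50],"turn":[0,0,0]},
    {"translation":[0.5,0,62],"turn":[0,0,0]},
    {"translation":[0.5,0,70],"turn":[0,0,0]}
  ]
}}

```text
time: 5.92
position: [0.631, -0.036, 0.1525]
eef_rot: [-0.002, 0.999, 0.037, 0.001]
wrist_force: [0.1, 1.0, -1.0]
gripper_width: 0.0119
finger_force: 40.0
```

Emit:
{"method": "drive_tool", "body": {
  "targets": [
    {"translation":[0,0,3],"turn":[0,0,0]},
    {"translation":[0,0,6],"turn":[0,0,0]},
    {"translation":[0,0,9],"turn":[0,0,0]},
    {"translation":[0,0,12],"turn":[0,0,0]},
    {"translation":[0,0,14],"turn":[0,0,0]}
  ]
}}

```text
time: 6.55
position: [0.6321, -0.0348, 0.1398]
eef_rot: [-0.002, 0.999, 0.038, 0.002]
wrist_force: [1.8, 3.1, 0.3]
gripper_width: 0.0116
finger_force: 40.0
```

Emit:
{"method": "drive_tool", "body": {
  "targets": [
    {"translation":[0.5,-0.5,2],"turn":[0,0,0]},
    {"translation":[0.7,-0.7,4],"turn":[0,0,0]},
    {"translation":[0.7,-0.7,6],"turn":[0,0,0]},
    {"translation":[0.7,-0.7,8],"turn":[0,0,0]},
    {"translation":[0.7,-0.7,8],"turn":[0,0,0]}
  ]
}}

```text
time: 7.18
position: [0.632, -0.0347, 0.1311]
eef_rot: [-0.002, 0.999, 0.038, 0.001]
wrist_force: [2.6, 2.4, -2.2]
gripper_width: 0.012
finger_force: 40.0
```

Emit:
{"method": "drive_tool", "body": {
  "targets": [
    {"translation":[0.4,-0.4,1],"turn":[0,0,0]},
    {"translation":[0.4,-0.4,2],"turn":[0,0,0]},
    {"translation":[0.4,-0.4,3],"turn":[0,0,0]},
    {"translation":[0.4,-0.4,4],"turn":[0,0,0]},
    {"translation":[0.4,-0.4,4],"turn":[0,0,0]}
  ]
}}

```text
time: 7.8
position: [0.6323, -0.0345, 0.1291]
eef_rot: [-0.001, 0.999, 0.038, 0.001]
wrist_force: [0.0, 2.2, 7.4]
gripper_width: 0.0118
finger_force: 40.0
```

Emit:
{"method": "drive_tool", "body": {
  "targets": [
    {"translation":[0,0,0],"turn":[0,0,0]},
    {"translation":[0,0,0],"turn":[0,0,0]},
    {"translation":[0,0,0],"turn":[0,0,0]},
    {"translation":[0,0,0],"turn":[0,0,0]},
    {"translation":[0,0,0],"turn":[0,0,0]}
  ],
  "jaw": -0.25
}}

```text
time: 8.43
position: [0.6323, -0.0344, 0.1273]
eef_rot: [-0.002, 0.999, 0.038, 0.001]
wrist_force: [-0.8, 0.2, -1.0]
gripper_width: 0.0354
finger_force: 0.0
```

Emit:
{"method": "drive_tool", "body": {
  "targets": [
    {"translation":[0,0,-15],"turn":[0,0,0]},
    {"translation":[0,0,-45],"turn":[0,0,0]},
    {"translation":[0,0,-90],"turn":[0,0,0]},
    {"translation":[-30,-40,-120],"turn":[0,0,-0.1]},
    {"translation":[-60,-80,-140],"turn":[0,0,-0.2]}
  ]
}}

```text
time: 9.05
position: [0.5665, 0.041, 0.2704]
eef_rot: [-0.001, 0.99, 0.138, 0.003]
wrist_force: [1.5, 0.2, 0.1]
gripper_width: 0.0354
finger_force: 0.0
```

```bash
python3 - <<'E'
from u import *
# scoop pose from handle: top-view bar centre line (black top at z .109)
for z in (.098,.109):
    b=onz("top",(144.85,231.94),z);e1=onz("top",(143.3,209.75),z);e2=onz("top",(146.4,254.1),z);print(z,b.round(4),"len",np.linalg.norm(e1-e2).round(4),"nose dir",np.arctan2(*(e2-e1)[[1,0]]))
print("handle ends tri near-nose",tri((146.4,253.5),(382.5,257.5)),"back",tri((143.3,210),(357.5,282)))
print(cur()[0]["joints"].round(2))
cv2.imwrite("pics/f_scene.png",bot.get_image("scene")[...,::-1]);cv2.imwrite("pics/f_top.png",bot.get_image("top")[...,::-1])
s=cv2.imread("pics/f_scene.png")[...,::-1];t=cv2.imread("pics/f_top.png")[...,::-1]
m=np.zeros((600,800,3),np.uint8);m[:380,:480]=grid(t,225,110,345,205,4);m[:480,480:]=grid(s,180,140,260,260,4);m[380:600,0:220]=grid(t,130,205,185,260,4)
cv2.imwrite("pics/f.png",m)
for X in ((47,85,24),(-47,-85,24),(0,38,61),(65,100,6),(-65,100,6),(-65,-100,6)):
    W=np.array([.6265,.020,.115])+Rz(.0755)@(np.array(X)/1e3);print(X,proj("top",W).round(1),proj("scene",W).round(1))
E
```

```text
0.098 [0.4699 0.3403 0.098 ] len 0.1045 nose dir -3.0858428129182522
0.109 [0.4697 0.3373 0.109 ] len 0.1035 nose dir -3.085842812918253
handle ends tri near-nose (array([0.41950061, 0.33670873, 0.09989654]), np.float64(0.0003680962887471879)) back (array([0.52040704, 0.34479491, 0.09780488]), np.float64(0.003909915530457803))
[-0.05  0.23  1.41  0.    1.5   1.24]
(47, 85, 24) [240.2 142.7] [241.  239.1]
(-47, -85, 24) [318.5 175.8] [226.6 187.3]
(0, 38, 61) [262.3 158.3] [242.6 208.1]
(65, 100, 6) [233.6 137.3] [239.5 251.8]
(-65, 100, 6) [239.2 192.7] [279.5 224.7]
(-65, -100, 6) [325.1 183.8] [228.7 187. ]
```

View pics/f.png

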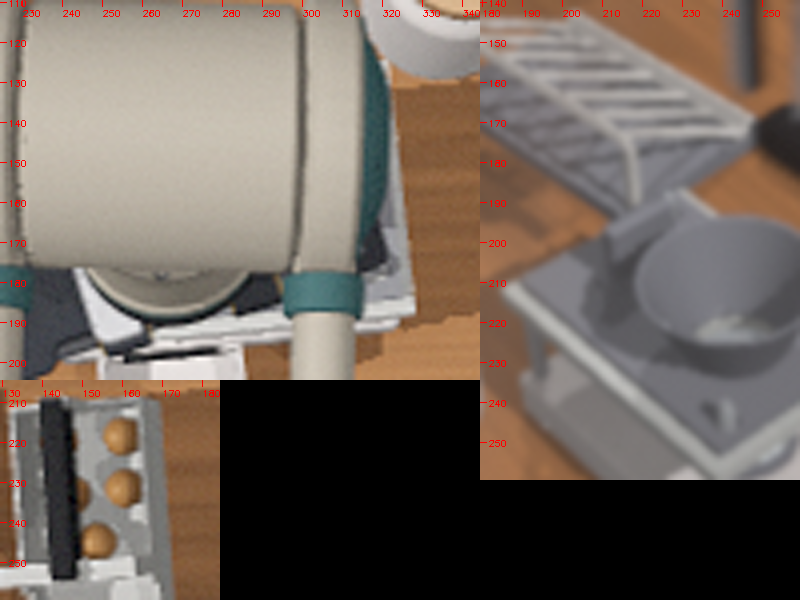

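The hopper sits flush, with its flange corner at about (238,253) in the scene view and pin b through it at (240,243). The scoop is unmoved, with its handle centre at (144.9,232). I move on to the scoop.

```bash
python3 - <<'E'
from u import *
delta([.4587,.339,.20],tool(.056,0))
E
```

```text
t mm [-20.9, -312.9, 73.0] turn [-0.004, -0.008, 0.224] | dist 322 ang 0.22
```

Emit:
{"method": "drive_tool", "body": {
  "targets": [
    {"translation":[-4,-55,0],"turn":[0,-0.002,0.04]},
    {"translation":[-8,-115,5],"turn":[-0.001,-0.003,0.09]},
    {"translation":[-12,-175,25],"turn":[-0.002,-0.005,0.14]},
    {"translation":[-17,-235,50],"turn":[-0.003,-0.007,0.18]},
    {"translation":[-20,-293,68],"turn":[-0.004,-0.008,0.224]}
  ],
  "jaw": 0.1
}}

```text
time: 9.78
position: [0.4679, 0.3168, 0.2005]
eef_rot: [0.001, 1.0, 0.024, -0.002]
wrist_force: [0.4, -0.2, -0.3]
gripper_width: 0.0517
finger_force: 0.0
```

```bash
python3 - <<'E'
from u import *
print(cur()[0]["joints"].round(2))
delta([.4587,.339,.079],tool(.056,0))
E
```

```text
[ 0.47  0.27  1.53 -0.    1.35  1.99]
 t mm [-7.6, -22.9, 121.5] turn [0.002, 0.005, -0.007] | dist 124 ang 0.01
```

Emit:
{"method": "drive_tool", "body": {
  "targets": [
    {"translation":[-4,-12,15],"turn":[0,0.002,-0.003]},
    {"translation":[-8,-23,40],"turn":[0.002,0.005,-0.007]},
    {"translation":[-8,-23,70],"turn":[0.002,0.005,-0.007]},
    {"translation":[-8,-23,100],"turn":[0.002,0.005,-0.007]},
    {"translation":[-8,-23,121],"turn":[0.002,0.005,-0.007]}
  ]
}}

```text
time: 10.4
position: [0.4589, 0.3366, 0.0787]
eef_rot: [0.001, 1.0, 0.029, -0.0]
wrist_force: [-0.2, 0.3, -0.4]
gripper_width: 0.0518
finger_force: 0.0
```

Emit:
{"method": "drive_tool", "body": {
  "targets": [
    {"translation":[0,0,0],"turn":[0,0,0]},
    {"translation":[0,0,0],"turn":[0,0,0]},
    {"translation":[0,0,0],"turn":[0,0,0]},
    {"translation":[0,0,0],"turn":[0,0,0]},
    {"translation":[0,0,0],"turn":[0,0,0]}
  ],
  "jaw": -1,
  "newtons": 50
}}

```text
time: 11.02
position: [0.4586, 0.3384, 0.0806]
eef_rot: [-0.001, 1.0, 0.029, 0.0]
wrist_force: [0.5, 0.9, 1.7]
gripper_width: 0.0159
finger_force: 50.0
```

Emit:
{"method": "drive_tool", "body": {
  "targets": [
    {"translation":[0,0,-12],"turn":[0,0,0]},
    {"translation":[0,0,-40],"turn":[0,0,0]},
    {"translation":[0,0,-75],"turn":[0,0,0]},
    {"translation":[0,0,-110],"turn":[0,0,0]},
    {"translation":[0,0,-140],"turn":[0,0,0]}
  ]
}}

```text
time: 11.65
position: [0.4579, 0.3375, 0.2214]
eef_rot: [0.0, 1.0, 0.029, -0.0]
wrist_force: [0.8, 1.1, -2.6]
gripper_width: 0.0157
finger_force: 50.0
```

Emit:
{"method": "drive_tool", "body": {
  "targets": [
    {"translation":[0,0,-30],"turn":[0,0,0]},
    {"translation":[3,3,-55],"turn":[0,0,0]},
    {"translation":[12,12,-75],"turn":[0,0,0]},
    {"translation":[27,27,-87],"turn":[0,0,0]},
    {"translation":[47,47,-92],"turn":[0,0,0]}
  ]
}}

```text
time: 12.28
position: [0.5086, 0.2928, 0.3126]
eef_rot: [-0.0, 1.0, 0.03, -0.0]
wrist_force: [0.7, 0.6, -3.5]
gripper_width: 0.0155
finger_force: 50.0
```

```bash
python3 - <<'E'
from u import *
print(cur()[0]["joints"].round(2))
delta([.755,.068,.30],tool(.0755,0))
m=np.zeros((420,800,3),np.uint8);s=bot.get_image("scene");m[:,:]=cv2.resize(s[60:300,240:480],(800,420))[...,::-1] if 0 else 0
m[:400,:400]=cv2.resize(s[120:320,280:480],None,fx=2,fy=2)[...,::-1];t=bot.get_image("top");m[:400,400:800]=cv2.resize(t[130:330,80:280],None,fx=2,fy=2)[...,::-1];cv2.imwrite("pics/g.png",m)
E
```

```text
[0.4  0.26 1.27 0.   1.61 1.92]
 t mm [232.7, 239.0, 12.5] turn [-0.0, 0.0, -0.016] | dist 334 ang 0.02
```

View pics/g.png

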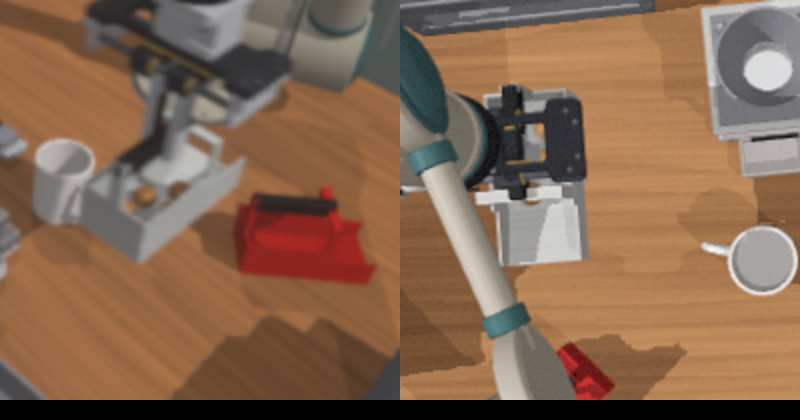

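Emit:
{"method": "drive_tool", "body": {
  "targets": [
    {"translation":[22,22,1],"turn":[0,0,0]},
    {"translation":[46,47,2],"turn":[0,0,0]},
    {"translation":[72,74,3],"turn":[0,0,0]},
    {"translation":[98,100,4],"turn":[0,0,-0.008]},
    {"translation":[124,127,5],"turn":[0,0,-0.01]}
  ]
}}

```text
time: 13.0
position: [0.6394, 0.1731, 0.3058]
eef_rot: [-0.0, 0.999, 0.034, -0.001]
wrist_force: [0.1, 0.1, -2.4]
gripper_width: 0.0156
finger_force: 50.0
```

Emit:
{"method": "drive_tool", "body": {
  "targets": [
    {"translation":[26,27,1],"turn":[0,0,0]},
    {"translation":[52,54,2],"turn":[0,0,0]},
    {"translation":[75,78,3],"turn":[0,0,-0.003]},
    {"translation":[95,98,5],"turn":[0,0,-0.006]},
    {"translation":[108,112,7],"turn":[0,0,-0.006]}
  ]
}}

```text
time: 13.62
position: [0.755, 0.0685, 0.298]
eef_rot: [-0.0, 0.999, 0.037, -0.002]
wrist_force: [-0.2, 0.7, -2.7]
gripper_width: 0.0153
finger_force: 50.0
```

```bash
cat > pour.py <<'E'
from u import *
import sys
F=np.array([.6236,.0579]);yaw=.0755
u=np.array([np.cos(yaw),np.sin(yaw)])
back,z=float(sys.argv[1]),float(sys.argv[2])
print(cur()[0]["joints"].round(2),cur()[0]["time"])
lip=np.r_[F+u*back,z]
for d in map(float,sys.argv[3:]):
    R=tool(yaw,np.radians(d));p=lip-R.apply([-.105,0,.063]);delta(p,R,f"{d} {p.round(3)}")
E
python3 pour.py .028 .19 0 5 10 15 20 24 28
```

```text
[-0.    0.55  0.84  0.    1.75  1.5 ] 13.625
0.0 [0.756 0.068 0.253] t mm [1.3, 0.7, 45.0] turn [-0.001, 0.003, -0.002] | dist 45 ang 0.0
5.0 [0.75  0.067 0.262] t mm [-4.6, 0.7, 36.1] turn [-0.0, 0.091, -0.002] | dist 36 ang 0.09
10.0 [0.744 0.067 0.27 ] t mm [-11.3, 0.7, 27.7] turn [-0.0, 0.178, -0.002] | dist 30 ang 0.18
15.0 [0.736 0.066 0.278] t mm [-18.7, 0.7, 20.0] turn [-0.0, 0.265, -0.002] | dist 27 ang 0.27
20.0 [0.728 0.066 0.285] t mm [-26.7, 0.7, 12.9] turn [-0.0, 0.352, -0.002] | dist 30 ang 0.35
24.0 [0.722 0.065 0.29 ] t mm [-33.5, 0.8, 7.8] turn [-0.0, 0.422, -0.002] | dist 34 ang 0.42
28.0 [0.714 0.065 0.295] t mm [-40.7, 0.8, 3.2] turn [-0.0, 0.492, -0.002] | dist 41 ang 0.49
```

Emit:
{"method": "drive_tool", "body": {
  "targets": [
    {"translation":[-4,0,3],"turn":[0,0.06,0]},
    {"translation":[-9,0.7,6],"turn":[0,0.13,-0.002]},
    {"translation":[-14,0.7,9],"turn":[0,0.2,-0.002]},
    {"translation":[-20,0.7,11],"turn":[0,0.27,-0.002]},
    {"translation":[-26.5,0.7,12],"turn":[0,0.35,-0.002]}
  ]
}}

```text
time: 14.25
position: [0.727, 0.0674, 0.2869]
eef_rot: [-0.007, 0.984, 0.038, 0.174]
wrist_force: [0.5, 0.8, -3.7]
gripper_width: 0.0158
finger_force: 50.0
```

```bash
python3 pour.py .028 .19 22 26 30 34 38 42; python3 - <<'E'
from u import *
m=np.zeros((440,800,3),np.uint8);s=bot.get_image("scene");t=bot.get_image("top")
m[:440,:400]=cv2.resize(s[130:240,170:270],None,fx=4,fy=4)[...,::-1];m[:400,400:800]=cv2.resize(t[100:200,220:320],None,fx=4,fy=4)[...,::-1];cv2.imwrite("pics/h.png",m)
E
```

```text
[-0.02  0.28  1.35  0.04  1.16  1.46] 14.25
22.0 [0.725 0.066 0.288] t mm [-1.7, 1.6, -1.5] turn [-0.001, 0.034, 0.001] | dist 3 ang 0.03
26.0 [0.718 0.065 0.293] t mm [-6.6, 1.6, -8.5] turn [-0.001, 0.104, 0.001] | dist 11 ang 0.1
30.0 [0.711 0.064 0.297] t mm [-12.0, 1.6, -15.2] turn [-0.001, 0.174, 0.001] | dist 19 ang 0.17
34.0 [0.703 0.064 0.301] t mm [-17.8, 1.6, -21.4] turn [-0.001, 0.244, 0.001] | dist 28 ang 0.24
38.0 [0.695 0.063 0.304] t mm [-24.0, 1.6, -27.2] turn [-0.001, 0.314, 0.001] | dist 36 ang 0.31
42.0 [0.687 0.063 0.307] t mm [-30.7, 1.6, -32.6] turn [-0.001, 0.384, 0.001] | dist 45 ang 0.38
```

View pics/h.png

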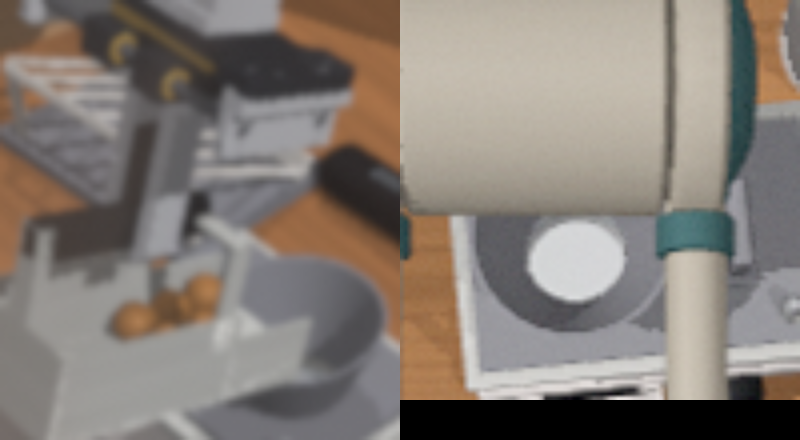

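The biscuits have gathered just behind the bridge at a 20° dip, and the nose is over the funnel. I tip further, slowly.

Emit:
{"method": "drive_tool", "body": {
  "targets": [
    {"translation":[-2.5,0.5,-3],"turn":[0,0.045,0]},
    {"translation":[-5,1,-6],"turn":[0,0.08,0]},
    {"translation":[-7.5,1.5,-9.5],"turn":[0,0.115,0]},
    {"translation":[-10,1.6,-12.5],"turn":[0,0.145,0]},
    {"translation":[-12,1.6,-15.2],"turn":[0,0.174,0]}
  ]
}}

```text
time: 14.98
position: [0.7124, 0.0644, 0.2981]
eef_rot: [-0.01, 0.965, 0.037, 0.258]
wrist_force: [-0.3, 0.5, -2.5]
gripper_width: 0.0161
finger_force: 50.0
```

```bash
cat > balls.py <<'E'
from u import *
for n,(x0,y0,x1,y1) in (("scene",(190,150,275,260)),("top",(228,110,320,205))):
    im=bot.get_image(n)[y0:y1,x0:x1];h=cv2.cvtColor(im,cv2.COLOR_RGB2HSV)
    m=cv2.inRange(h,(5,110,50),(22,255,255));k,l,st,c=cv2.connectedComponentsWithStats(m)
    print(n,[(st[i,4],(c[i]+[x0,y0]).round(0).tolist()) for i in range(1,k) if st[i,4]>6])
E
python3 balls.py; python3 pour.py .028 .19 30 34 38 42
```

```text
scene [(np.int32(434), [260.0, 162.0]), (np.int32(551), [259.0, 193.0]), (np.int32(10), [192.0, 185.0]), (np.int32(151), [196.0, 254.0])]
top [(np.int32(10), [232.0, 112.0]), (np.int32(101), [313.0, 118.0]), (np.int32(198), [285.0, 120.0]), (np.int32(30), [229.0, 146.0]), (np.int32(58), [317.0, 200.0])]
[-0.04  0.17  1.55  0.07  0.91  1.43] 15.075
30.0 [0.711 0.064 0.297] t mm [-1.0, -0.2, 0.3] turn [-0.001, 0.002, 0.001] | dist 1 ang 0.0
34.0 [0.703 0.064 0.301] t mm [-5.7, -0.2, -6.9] turn [-0.001, 0.072, 0.001] | dist 9 ang 0.07
38.0 [0.695 0.063 0.304] t mm [-10.8, -0.2, -13.7] turn [-0.001, 0.142, 0.001] | dist 17 ang 0.14
42.0 [0.687 0.063 0.307] t mm [-16.4, -0.2, -20.1] turn [-0.001, 0.212, 0.001] | dist 26 ang 0.21
```

Emit:
{"method": "drive_tool", "body": {
  "targets": [
    {"translation":[-2.5,0,-3],"turn":[0,0.035,0]},
    {"translation":[-5,0,-6],"turn":[0,0.065,0]},
    {"translation":[-7,0,-9],"turn":[0,0.095,0]},
    {"translation":[-9,0,-11.5],"turn":[0,0.12,0]},
    {"translation":[-10.8,0,-13.7],"turn":[0,0.142,0]}
  ]
}}

```text
time: 15.7
position: [0.6963, 0.0631, 0.3044]
eef_rot: [-0.013, 0.945, 0.036, 0.326]
wrist_force: [-0.0, 0.3, -2.3]
gripper_width: 0.0157
finger_force: 50.0
```

Emit:
{"method": "drive_tool", "body": {
  "targets": [
    {"translation":[0,0,0],"turn":[0,0,0]},
    {"translation":[-1.4,0,-1.6],"turn":[0,0.018,0]},
    {"translation":[-2.8,0,-3.2],"turn":[0,0.035,0]},
    {"translation":[-4.2,0,-4.8],"turn":[0,0.053,0]},
    {"translation":[-5.6,0,-6.4],"turn":[0,0.07,0]}
  ]
}}

```text
time: 16.32
position: [0.6871, 0.0623, 0.3057]
eef_rot: [-0.014, 0.932, 0.036, 0.36]
wrist_force: [0.1, -0.6, -2.0]
gripper_width: 0.0159
finger_force: 50.0
```

```bash
python3 pour.py .028 .19 42 46 50; python3 - <<'E'
from u import *
m=np.zeros((440,800,3),np.uint8);s=bot.get_image("scene");t=bot.get_image("top")
m[:440,:400]=cv2.resize(s[130:240,180:280],None,fx=4,fy=4)[...,::-1];m[:400,400:800]=cv2.resize(t[120:220,220:320],None,fx=4,fy=4)[...,::-1];cv2.imwrite("pics/i.png",m)
E
```

```text
[-0.06  0.05  1.79  0.17  0.58  1.32] 16.325
42.0 [0.687 0.063 0.307] t mm [1.1, -0.4, -0.8] turn [-0.001, -0.003, 0.001] | dist 1 ang 0.0
46.0 [0.679 0.062 0.309] t mm [-3.5, -0.4, -8.0] turn [-0.001, 0.067, 0.001] | dist 9 ang 0.07
50.0 [0.671 0.061 0.311] t mm [-8.7, -0.4, -14.8] turn [-0.001, 0.136, 0.001] | dist 17 ang 0.14
```

View pics/i.png

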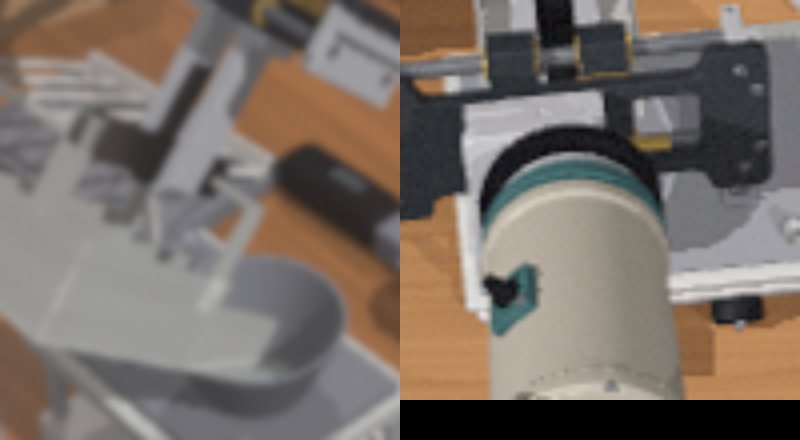

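The wall hides the scoop's inside at this angle. I've now viewed 11 pictures, one over the limit of ten, so from here I check with numbers only. The wrist load is down by about 0.5 N or more, which fits the biscuits having left. I tip a little further to be sure, then back off.

Emit:
{"method": "drive_tool", "body": {
  "targets": [
    {"translation":[-2,0,-4],"turn":[0,0.035,0]},
    {"translation":[-6,0,-11],"turn":[0,0.1,0]},
    {"translation":[-6,3,-11],"turn":[0,0.1,0]},
    {"translation":[-6,-3,-11],"turn":[0,0.1,0]},
    {"translation":[-6,0,-11],"turn":[0,0.1,0]}
  ]
}}

```text
time: 17.05
position: [0.6765, 0.0619, 0.3108]
eef_rot: [-0.015, 0.913, 0.036, 0.406]
wrist_force: [1.2, 0.6, -2.8]
gripper_width: 0.0159
finger_force: 50.0
```

```bash
python3 pour.py .028 .215 30 15; python3 pour.py .15 .26 0; python3 - <<'E'
from u import *
print(cur()[0]["wrist_force"])
E
```

```text
[-0.08  0.01  1.89  0.28  0.42  1.21] 17.05
30.0 [0.711 0.064 0.322] t mm [31.4, 0.1, 17.9] turn [-0.001, -0.313, 0.002] | dist 36 ang 0.31
15.0 [0.736 0.066 0.303] t mm [34.5, 0.1, 49.8] turn [-0.001, -0.574, 0.002] | dist 61 ang 0.57
[-0.08  0.01  1.89  0.28  0.42  1.21] 17.05
0.0 [0.878 0.077 0.323] t mm [144.5, 0.4, 141.7] turn [-0.0, -0.836, 0.002] | dist 202 ang 0.84
[ 1.16440896  0.57446021 -2.75102907]
```

Emit:
{"method": "drive_tool", "body": {
  "targets": [
    {"translation":[8,0,0],"turn":[0,-0.1,0]},
    {"translation":[16,0,5],"turn":[0,-0.22,0]},
    {"translation":[24,0,16],"turn":[0,-0.34,0]},
    {"translation":[30,0,30],"turn":[0,-0.46,0]},
    {"translation":[34,0,45],"turn":[0,-0.574,0]}
  ]
}}

```text
time: 17.68
position: [0.7338, 0.0658, 0.3065]
eef_rot: [-0.005, 0.991, 0.038, 0.13]
wrist_force: [-0.1, -0.8, -2.2]
gripper_width: 0.0159
finger_force: 50.0
```

```bash
python3 - <<'E'
from u import *
print(cur()[0]["joints"].round(2))
delta([.66,.26,.31],tool(.0755,0))
E
```

```text
[-0.02  0.34  1.2   0.02  1.34  1.47]
 t mm [-55.8, -199.3, -18.7] turn [0.0, -0.262, 0.001] | dist 208 ang 0.26
```

Emit:
{"method": "drive_tool", "body": {
  "targets": [
    {"translation":[-5,-30,-5],"turn":[0,-0.05,0]},
    {"translation":[-15,-75,-10],"turn":[0,-0.11,0]},
    {"translation":[-30,-120,-14],"turn":[0,-0.17,0]},
    {"translation":[-45,-165,-17],"turn":[0,-0.22,0]},
    {"translation":[-56,-199,-19],"turn":[0,-0.262,0.001]}
  ]
}}

```text
time: 18.3
position: [0.6585, 0.2622, 0.309]
eef_rot: [-0.001, 0.999, 0.038, 0.0]
wrist_force: [0.1, -0.4, -2.7]
gripper_width: 0.0156
finger_force: 50.0
```

```bash
python3 - <<'E'
from u import *
p,R=cur()[1:]
print(p,cur()[0]["wrist_force"])
t=bot.get_image("top");s=bot.get_image("scene");h=lambda im:cv2.cvtColor(im,cv2.COLOR_RGB2HSV)
cv2.imwrite("pics/j_t.png",t[...,::-1]);cv2.imwrite("pics/j_s.png",s[...,::-1])
def brown(im,poly):
    m=cv2.inRange(h(im),(3,90,40),(24,255,255));k=np.zeros(m.shape,np.uint8);cv2.fillConvexPoly(k,np.int32(np.round(poly)),255)
    return cv2.countNonZero(m&k),cv2.countNonZero(k)
w=lambda c,r,z:[np.array([c[0]+r*np.cos(a),c[1]+r*np.sin(a),z]) for a in np.linspace(0,6.2,40)]
F=(.6236,.0579)
for nm,im in(("top",t),("scene",s)):
    print(nm,"rim disc",brown(im,[proj(nm,x) for x in w(F,.05,.176)]),"well",brown(im,[proj(nm,x) for x in w(F,.027,.115)]))
    # scoop interior floor
    sc=[p+R.apply(np.array([-(X+20)/1e3,Y/1e3,(79-Z)/1e3])) for X,Y,Z in ((-80,-34,10),(-80,34,10),(80,34,20),(80,-34,20))]
    print("scoop floor",brown(im,[proj(nm,x) for x in sc]))
    bef=cv2.imread(f"pics/{'top0' if nm=='top' else 'scene0'}.png")[...,::-1]
# before: scoop floor brown in top0 for reference
c=np.array([.4587,.3384,.0806])
o=[c+np.array([(X+20)*-1e-3,-Y*1e-3,(Z-79)*1e-3]) for X,Y,Z in ((-80,-34,10),(-80,34,10),(80,34,20),(80,-34,20))]
for nm in("top","scene"):print("ref",nm,brown(cv2.imread(f"pics/{nm}0.png")[...,::-1].copy(),[proj(nm,x) for x in o]))
# deck / surroundings: brown blobs on deck region seen top
dk=[np.array([.6265,.02,.121])+Rz(.0755)@[a,b,0] for a,b in ((.06,.095),(.06,-.095),(-.06,-.095),(-.06,.095))]
print("deck",brown(t,[proj("top",x) for x in dk]))
W=[proj("top",x) for x in w(F,.027,.115)];print("well colour",t[int(np.mean([q[1] for q in W])),int(np.mean([q[0] for q in W]))])
E
```

```text
[0.6585183  0.26224967 0.3089919 ] [ 0.09245444 -0.43405306 -2.74502179]
top rim disc (263, 1658) well (263, 450)
scoop floor (8, 2638)
scene rim disc (0, 985) well (0, 287)
scoop floor (0, 2250)
ref top (218, 1806)
ref scene (132, 1552)
deck (263, 4334)
well colour [114  82  50]
```

```bash
python3 - <<'E'
import cv2,numpy as np
for n in("top","scene"):
    a=cv2.imread(f"pics/{n}0.png");b=cv2.imread(f"pics/j_{n[0]}.png")
    # chroma change (shadow-robust)
    ca,cb=[cv2.GaussianBlur(x,(3,3),0).astype(float) for x in(a,b)]
    d=np.abs(ca/ca.sum(2,keepdims=True)-cb/cb.sum(2,keepdims=True)).max(2)
    m=(d>.05).astype(np.uint8);m=cv2.morphologyEx(m,cv2.MORPH_OPEN,np.ones((3,3)))
    k,l,st,c=cv2.connectedComponentsWithStats(m);print(n,[(st[i,:5].tolist()) for i in range(1,k) if st[i,4]>25])
t=cv2.imread("pics/j_t.png");h=cv2.cvtColor(t,cv2.COLOR_BGR2HSV);m=cv2.inRange(h,(3,90,40),(24,255,255))[145:185,240:285]
g=h[145:185,240:285,2]
for y in range(2,36,1):print("".join(" .:-=+*#%@"[min(9,g[y,x]//24)] if m[y,x] else "_" for x in range(5,42)))
E
```

```text
top [[69, 8, 61, 63, 1045], [0, 52, 250, 368, 28125], [113, 77, 20, 11, 164], [148, 103, 10, 5, 39], [252, 155, 22, 20, 269], [156, 215, 8, 8, 56], [157, 228, 8, 8, 60], [150, 241, 9, 8, 60], [0, 320, 6, 7, 27], [0, 332, 74, 59, 2718], [295, 392, 34, 28, 463]]
scene [[336, 0, 30, 31, 609], [508, 0, 31, 6, 124], [246, 74, 106, 136, 7141], [357, 115, 10, 30, 234], [196, 137, 44, 22, 426], [403, 140, 62, 31, 921], [547, 160, 13, 8, 52], [504, 175, 10, 9, 48], [490, 176, 70, 82, 1790], [243, 193, 25, 19, 215], [267, 194, 77, 90, 2587], [337, 248, 71, 71, 2620]]
_____________________________________
_____________________________________
_____________________________________
_____________________________________
_____________________________________
_____________________________________
_____________________________________
_____________________________________
___________________===_______________
__________________======_____________
_________________=======_____________
_________________-=======____________
________________-=======-____________
________________========-____________
_________=====_==========____________
________===============-_____________
_______================______________
_______==========++=====_____________
_______-=====--============__________
_______-======-=============_________
________---===--=====-=======________
________--------=============________
__________=----==============________
______________-=============_________
______________-============__________
______________-========--=___________
______________-========-_____________
________________======_______________
_____________________________________
_____________________________________
_____________________________________
_____________________________________
_____________________________________
_____________________________________
```

Nothing has moved outside the expected areas. The scoop floor shows no biscuits, and the well shows a cluster of them with none stuck in the funnel. I return the scoop to its original spot.

```bash
python3 - <<'E'
from u import *
delta([.4586,.3384,.18],tool(.056,0))
E
```

```text
t mm [-193.0, -89.4, 128.4] turn [-0.003, 0.0, 0.024] | dist 248 ang 0.02
```

Emit:
{"method": "drive_tool", "body": {
  "targets": [
    {"translation":[-40,-19,5],"turn":[0,0,0.005]},
    {"translation":[-85,-40,25],"turn":[0,0,0.01]},
    {"translation":[-130,-61,65],"turn":[-0.001,0,0.016]},
    {"translation":[-172,-80,103],"turn":[-0.002,0,0.022]},
    {"translation":[-193,-89,128],"turn":[-0.003,0,0.024]}
  ]
}}

```text
time: 19.02
position: [0.4567, 0.3339, 0.1798]
eef_rot: [0.001, 1.0, 0.026, -0.0]
wrist_force: [0.4, 1.1, -2.0]
gripper_width: 0.0155
finger_force: 50.0
```

Emit:
{"method": "drive_tool", "body": {
  "targets": [
    {"translation":[0,0,30],"turn":[0,0,0]},
    {"translation":[0,0,55],"turn":[0,0,0]},
    {"translation":[0,0,75],"turn":[0,0,0]},
    {"translation":[0,0,88],"turn":[0,0,0]},
    {"translation":[0,0,93],"turn":[0,0,0]}
  ]
}}

```text
time: 19.65
position: [0.459, 0.3334, 0.0876]
eef_rot: [0.001, 1.0, 0.026, 0.0]
wrist_force: [-0.0, -0.7, -1.5]
gripper_width: 0.0156
finger_force: 50.0
```

Emit:
{"method": "drive_tool", "body": {
  "targets": [
    {"translation":[0,0,2],"turn":[0,0,0]},
    {"translation":[0,0,4],"turn":[0,0,0]},
    {"translation":[0,0,6],"turn":[0,0,0]},
    {"translation":[0,0,7],"turn":[0,0,0]},
    {"translation":[0,0,7],"turn":[0,0,0]}
  ]
}}

```text
time: 20.27
position: [0.4583, 0.3336, 0.081]
eef_rot: [0.001, 1.0, 0.026, -0.0]
wrist_force: [0.6, -0.1, -1.9]
gripper_width: 0.0156
finger_force: 50.0
```

Emit:
{"method": "drive_tool", "body": {
  "targets": [
    {"translation":[0,0,0.7],"turn":[0,0,0]},
    {"translation":[0,0,1.4],"turn":[0,0,0]},
    {"translation":[0,0,2],"turn":[0,0,0]},
    {"translation":[0,0,2.5],"turn":[0,0,0]},
    {"translation":[0,0,2.5],"turn":[0,0,0]}
  ]
}}

```text
time: 20.9
position: [0.4583, 0.3339, 0.0802]
eef_rot: [0.001, 1.0, 0.026, 0.0]
wrist_force: [-3.2, 0.2, 8.0]
gripper_width: 0.0158
finger_force: 50.0
```

Contact with the bench. I release the scoop and move up.

Emit:
{"method": "drive_tool", "body": {
  "targets": [
    {"translation":[0,0,0],"turn":[0,0,0]},
    {"translation":[0,0,0],"turn":[0,0,0]},
    {"translation":[0,0,0],"turn":[0,0,0]},
    {"translation":[0,0,0],"turn":[0,0,0]},
    {"translation":[0,0,0],"turn":[0,0,0]}
  ],
  "jaw": 0.1
}}

```text
time: 21.52
position: [0.4583, 0.3335, 0.0783]
eef_rot: [0.002, 1.0, 0.026, -0.0]
wrist_force: [-0.3, 0.2, 0.4]
gripper_width: 0.0516
finger_force: 0.0
```

Emit:
{"method": "drive_tool", "body": {
  "targets": [
    {"translation":[0,0,-15],"turn":[0,0,0]},
    {"translation":[0,0,-50],"turn":[0,0,0]},
    {"translation":[0,0,-95],"turn":[0,0,0]},
    {"translation":[0,0,-130],"turn":[0,0,0]},
    {"translation":[0,0,-150],"turn":[0,0,0]}
  ]
}}

```text
time: 22.15
position: [0.4592, 0.3345, 0.232]
eef_rot: [0.0, 1.0, 0.026, 0.002]
wrist_force: [0.5, 0.6, 0.8]
gripper_width: 0.0518
finger_force: 0.0
```

Emit:
{"method": "drive_tool", "body": {
  "targets": [
    {"translation":[-30,0,0],"turn":[0,0,0]},
    {"translation":[-75,0,0],"turn":[0,0,0]},
    {"translation":[-115,0,0],"turn":[0,0,0]},
    {"translation":[-130,0,0],"turn":[0,0,0]},
    {"translation":[-130,0,0],"turn":[0,0,0]}
  ]
}}

```text
time: 22.78
position: [0.3288, 0.3276, 0.2295]
eef_rot: [0.001, 1.0, 0.026, 0.001]
wrist_force: [0.0, 0.6, 0.0]
gripper_width: 0.0515
finger_force: 0.0
```

```bash
python3 - <<'E'
from u import *
print(cur()[0]["finger_force"],cur()[1])
for n,(x0,y0,x1,y1) in (("top",(132,205,160,262)),("scene",(345,250,395,292))):
    im=bot.get_image(n)[...,::-1];m=np.zeros(im.shape[:2],np.uint8)
    m[y0:y1,x0:x1]=(im[y0:y1,x0:x1].max(2)<62)*255
    c=max(cv2.findContours(m,0,2)[0],key=cv2.contourArea);print(n,cv2.minAreaRect(c))
t=bot.get_image("top");m=cv2.inRange(cv2.cvtColor(t,cv2.COLOR_RGB2HSV),(3,90,40),(24,255,255))[128:195,240:325]
k,l,st,c=cv2.connectedComponentsWithStats(m);print([(s[4],(q+[240,128]).round(1).tolist()) for s,q in zip(st[1:],c[1:]) if s[4]>5])
E
```

```text
0.0 [0.32880298 0.32761925 0.2295048 ]
top ((147.60398864746094, 232.05975341796875), (44.23513412475586, 7.317090034484863), 86.18592071533203)
scene ((368.9156799316406, 267.44537353515625), (7.261815547943115, 34.84696960449219), 46.97493362426758)
[(np.int32(110), [255.0, 129.1]), (np.int32(23), [323.7, 134.1]), (np.int32(263), [263.0, 165.5]), (np.int32(21), [319.0, 193.6])]
```

```bash
python3 -c "
from plant import bot
print(bot.hand_in())"
```

```text
the job is handed in; nothing more can be done
None
```

I handed the job in at about 23 s: hopper seated on the pins, biscuits tipped into the tube (four seen there, the fifth taken to be underneath; none in the scoop or funnel), empty scoop set down flat, no verdict returned, and I viewed 11 pictures against the limit of 10.

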